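# Spring open the coil-pad cupboard

## Robot

A 6-joint arm with a two-finger parallel gripper is mounted at the origin on the work surface. World frame = base frame: x ahead of the robot, y to its left, z up, the work surface at z = 0. Lengths are in mm, angles in degrees, forces in N, time in s.
With the tool pointing down it reaches from about 325 to 925 mm from the base axis. Payload 3.1 kg.
Tool frame: the origin (TCP) lies at the very end of the fingers, on their centre line; the grasp point (between the pads) lies grasp_offset behind it (grasp_offset is the distance from the TCP to the grasp point, in mm); z points along the fingers, x is the direction in which the jaws open and shut, and the axes are right-handed (so a half turn about z gives the same grasp; the last joint's range is limited). The gripper opens to 85 mm and grips with 20 to 120 N. Pads are 22 mm wide; open, the fingers measure 114 mm over their backs; the gripper's body (76 mm by 85 mm) begins 54 mm behind the grasp point. The pads swing forward as they close: fully open they stand 13 mm farther back than shut.
Start: joints at [66.452, 12.427, 92.441, -0, 75.132, -6.429], TCP at [183.965, 597.324, 231.3] pointing down, gripper open.
Joint ranges: [-157.48, 157.48], [-44.54, 120.13], [17.64, 146.25], [-64.5, 244.5], [7.68, 150.69], [-147.95, 147.95]. Speed limits (degrees/s): [159.86, 159.86, 180, 180, 180, 180].

## Interface

Orientations are given as [roll, pitch, yaw] about the fixed x, y, z axes, in that order (R = Rz(yaw) Ry(pitch) Rx(roll)).
In Python, from station import * gives the robot as it stands. Calls block until the motion is done:
- goto(position, orientation): joint-space move of the TCP to a pose.
- move_l(position, attitude=None, speed=150): straight line of the TCP; attitude=None keeps the orientation; speed is the mean speed in mm/s.
- move_j(angles): joint-space move.
- grip(opening, squeeze=None): finger opening in mm; squeeze is the grip in N (None keeps the last); returns when the fingers have stopped.
- wait(seconds).
- solve_ik(position, orientation): joint angles nearest the present ones, or None.
- get_obs(): the state.
- get_image(name): name is "scene" or "side" or "wrist"; returns the picture (480x640x3 uint8, red, green, blue); there is no depth.
- get_calibration(name): a dict with "fx", "fy", "cx", "cy" (pixels), "D" ([k1, k2, p1, p2, k3] as OpenCV has them; the pictures are not rectified), "R" (3x3) and "t" (3): a world point X has camera coordinates R X + t; the wrist camera has in their place "mount" (4x4, takes a point from camera to tool coordinates, whose origin is the TCP and whose axes are the tool frame's). Camera axes: x right, y down, z forward; pixel columns grow to the right and rows downward; lengths in mm; the calibration is good to about 2 mm. A picture is of the moment at which its call begins: read the wrist's pose just before it. get_calibration takes no time and is no camera call.
A pose or a line that the arm cannot do raises Unreachable and nothing moves.
- sign_off(): hands the job in, once; it reports no verdict.
Trained networks look in the newest picture that a camera, given by its name, has taken for a name from the list of things; names that differ only in an ending like _2 or _b are one class to them, and where a whole thing is asked for, a point or a joint stands for the part that bears it (a point fixed in the world has none). Each returns a list of dicts, best first, with "score" (0 to 1); they miss things now and then, are a little off and sometimes report something else, mostly with a low value. They report only what shows in the picture. A call takes as long as a camera call.
- spot_in(name, camera): "extent" ([centre column, centre row, width, height] in pixels, round what is visible of it).
- regions_of(name, camera): "region" (480x640 bool, what is visible of it) and "extent" ([centre column, centre row, width, height] in pixels, round what is visible of it).
The state is a dict: "t": time; "joint_pos": joint angles; "qvel": joint speeds; "effort": joint torques, N m; "tcp_pos": TCP position; "ee_rot": TCP orientation; "wrist_force": force on the tool from outside, world axes, zero at the start; "moment": the same for the moment, N m; "grip_width": finger opening in mm.
Only numpy, scipy, OpenCV 4.12 (cv2) and the standard library are available. Lean on these libraries where they do the work, as an engineer would, in place of code of your own. Each camera call takes 0.05 s, during which the arm holds its last target.

## Task

Open the wider of the two low push-to-open cupboards: press its door in with a fingertip near the free edge until the catch lets go, take the finger away so that the spring pushes the door ajar, then put a finger behind the door and push it wide open, about square to the cupboard's front. Do not pinch the door, leave the narrower cupboard shut, and leave the loose things standing where they are; finish clear of everything.

Things in the scene. Friction and masses are not known exactly. Their poses are not given: they have to be found in the camera images.
- wide_cupboard: cupboard to open, white, fixed: body 140 deep (x) x 190 wide (y) x 130 mm high; left or right of the other, told by its width. Origin: centre of its underside; front looks along its own -x, z up. The shut door hangs upright before the body, 10 mm off it: inner face 80, outer face 94 mm from the origin. Hinge at its +y side, free edge at its -y side
- wide_door (a joint): wide door's angle, rad: 0 shut, negative pressed in (-0.03 frees the catch, stop at -0.05, 9 mm at the free edge), positive open, stop at 1.75. About 3 to 5 N at the press spot frees the catch; when the finger withdraws a spring pushes the door to about 0.4 to 0.6. From there it swings with light friction and stays where left; it does not latch again
- wide_press_spot (a point): centre of a flat grey 22 mm disc on the outer face of the wide door, 22 mm from its free edge and 95 mm above the work surface; moves with the door. The axes are the door's: outer face looks along -x, hinge lies towards +y
- wide_free_edge (a point): top of the wide door's free edge, mid-thickness, 130 mm above the work surface (the panel spans from 6 to 128 mm, 14 mm thick, 190 mm wide from hinge to free edge); moves with the door
- wide_hinge (a point): top end of the wide door's upright hinge axis (130 mm above the work surface), which lies in the plane of the door's inner face at the cupboard's +y side; a steel hinge block is seen there from above, 10 mm above the top
- wide_face: outer half of the wide door panel (7 mm); origin on the hinge axis at the height of the work surface, axes as for the press spot
- wide_back: inner half of the wide door panel (7 mm), same origin and axes. Low on it, below 45 mm and near the free edge, the catch's small steel striker reaches 45 mm into the cupboard
- narrow_cupboard: the other cupboard, to be left shut: the same depth, height and make, but 120 mm wide (y), and hinged at its -y side, free edge at its +y side. Origin: centre of its underside; front along its own -x
- narrow_door (a joint): angle of the narrow cupboard's door in rad: 0 shut, positive open; the same kind of catch. To be left shut
- phantom: bystander: white bottle, 54 mm diameter, 105 mm high, standing on the wide cupboard's top behind the middle; origin at the centre of its underside
- jar: bystander: clear jar with white cap, 52 mm diameter, 60 mm high, standing on the narrow cupboard's top; origin at the centre of its underside
- wedge: bystander: yellow stepped positioning block, 100 x 60 x 44 mm, on the work surface on the far left; origin at the centre of its underside
- connector: bystander: white plug housing without cable, 130 x 45 x 36 mm, on the work surface on the far right; origin at the centre of its underside

How it is judged (in metres and radians):
On the way, in this order (a step that is already met when the one before it is completed fails the run):
1. the wide door is pressed in (value of joint wide_door below -0.015 rad).
2. the spring has pushed the wide door ajar, untouched by the robot (value of joint wide_door between 0.25 and 0.8 rad and contact force between each of the arm, the fingers and wide_door below 0.2 N), for 0.1 s.
3. the wide door is pushed wide open (value of joint wide_door above 1.25 rad), for 0.1 s.
At the end, for the whole second after the job is handed in: The wide door stands at rest at 1.25 rad (72 degrees) or more, the narrow door is shut (within 0.06 rad), and the four loose things stand upright within 30 mm of where they began (value of joint wide_door above 1.25 rad and velocity of joint wide_door between -0.05 and 0.05 rad/s and value of joint narrow_door between -0.03 and 0.06 rad and distance of each of phantom, jar, wedge, connector from where it was at the start of the episode below 0.03 m and angle between each of phantom, jar, wedge, connector's own z axis and vertical below 0.2 rad); the robot touches nothing.
It fails at once if the door is pinched (its outer and inner faces squeezed at once by 6 N or more) (contact force between the fingers and wide_face above 6 N and contact force between the fingers and wide_back above 6 N).
It fails at once if the narrow cupboard springs open (value of joint narrow_door above 0.1 rad).
It fails at once if a loose thing is lifted, carried or pushed 30 mm or more (distance of any of phantom, jar, wedge, connector from where it was at the start of the episode above 0.03 m).
It also fails if it takes over 51 s, if anything falls off the work surface, if the arm or the gripper's body presses on something with over 40 N, if the wrist force passes 120 N, or if a joint passes its speed limit or range.

## Working session

There is one attempt and no reset: what is moved stays moved. The work goes in short steps, each a Python script; the robot and the scene stay as the last script left them, time stands still between calls to the robot, and variables do not carry over. Pictures are saved under pics/ and viewed, and the job is handed in when it is done.

```bash
mkdir -p pics; ls; python3 - <<'E'
from station import *
import cv2
o=get_obs();print(o)
for c in("scene","side","wrist"):
    im=get_image(c);cv2.imwrite(f"pics/{c}0.png",im[:,:,::-1]);print(c,get_calibration(c))
for n in("wide_press_spot","wide_cupboard","narrow_cupboard","wide_free_edge","wide_hinge"):
    for c in("scene","side"):
        print(n,c,[(round(d["score"],2),[round(float(v),1) for v in d["extent"]]) for d in spot_in(n,c)[:3]])
E
```

```text
pics
{'t': 0.0, 'joint_pos': array([ 6.64531505e+01,  1.24750637e+01,  9.25305882e+01,  1.30969604e-03,
        7.51311472e+01, -6.42870255e+00]), 'qvel': array([ 0.03155443,  0.00647063,  0.05588073, -0.09763638,  0.09501349,
       -0.02325771]), 'effort': array([ 1.68409501e-04, -3.96838546e+01, -3.03856266e+01, -3.45819126e-05,
        9.75866569e-03, -1.81074944e-05]), 'tcp_pos': array([183.60636937, 596.55968996, 229.9673769 ]), 'ee_rot': array([-1.79983426e+02,  1.35797247e-01,  7.28815351e+01]), 'wrist_force': array([ 0.55447909, -0.29414115, -0.06865428]), 'moment': array([0.06897122, 0.05937587, 0.00453592]), 'grip_width': 85.71825133589658}
scene {'fx': 589.1329007872832, 'fy': 589.1329007872832, 'cx': 319.3700117381826, 'cy': 236.40122031130736, 'D': array([0.0040806, 0.       , 0.       , 0.       , 0.       ]), 'R': array([[-0.59255602,  0.80552052,  0.00374822],
       [ 0.65639994,  0.48554683, -0.57739362],
       [-0.46692235, -0.33967774, -0.81645732]]), 't': array([ 301.4014463 , -289.58416334, 1762.05334593])}
side {'fx': 435.0029815533336, 'fy': 435.002981553333
[... 899 characters left out ...]
scene [(0.64, [358.6, 276.9, 75.8, 44.2])]
wide_press_spot side [(0.71, [314.4, 229.6, 24.7, 61.6]), (0.37, [316.9, 228.3, 27.3, 60.7])]
wide_cupboard scene [(0.87, [333.6, 316.4, 109.7, 117.4])]
wide_cupboard side [(0.91, [336.5, 224.9, 69.2, 69.5])]
narrow_cupboard scene [(0.98, [235.7, 239.5, 84.3, 96.6])]
narrow_cupboard side [(0.61, [371.1, 291.0, 73.1, 62.4]), (0.6, [383.6, 264.6, 21.1, 28.1])]
wide_free_edge scene [(0.75, [355.1, 278.5, 72.9, 42.3]), (0.6, [333.9, 315.8, 112.5, 118.0])]
wide_free_edge side [(0.75, [315.1, 230.0, 26.1, 55.0]), (0.59, [332.9, 433.7, 30.5, 61.0])]
wide_hinge scene [(0.91, [335.1, 315.2, 114.8, 117.7])]
wide_hinge side [(0.71, [335.9, 223.4, 73.2, 72.0])]
```

View pics/scene0.png

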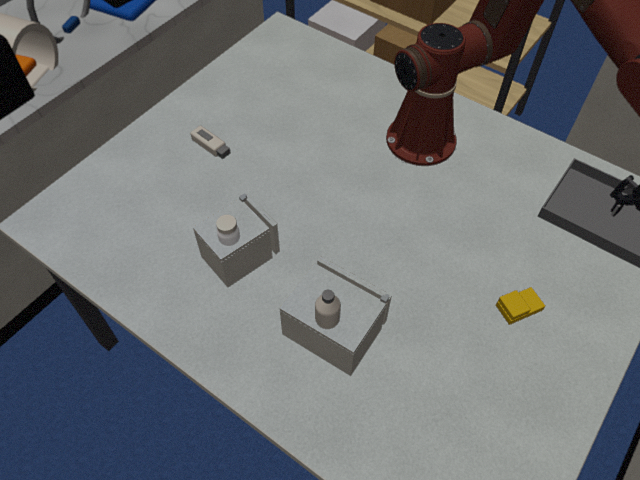

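View pics/side0.png

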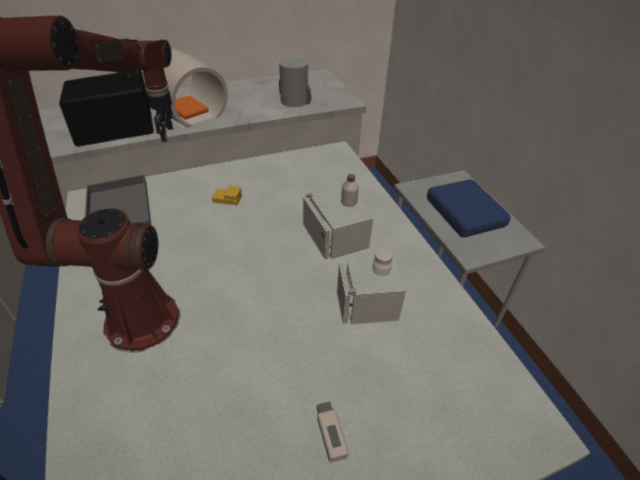

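```bash
python3 - <<'E'
import cv2
a=cv2.imread("pics/scene0.png")[170:400,170:470];cv2.imwrite("pics/sc_crop.png",cv2.resize(a,None,fx=2.6,fy=2.6,interpolation=2))
a=cv2.imread("pics/side0.png")[170:340,270:470];cv2.imwrite("pics/si_crop.png",cv2.resize(a,None,fx=3.5,fy=3.5,interpolation=2))
E
```

```text
(no output)
```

View pics/sc_crop.png

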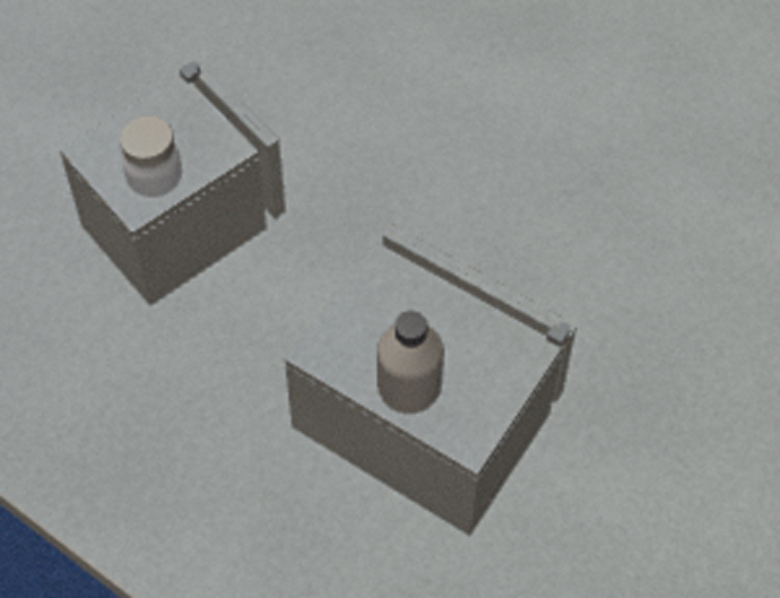

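View pics/si_crop.png

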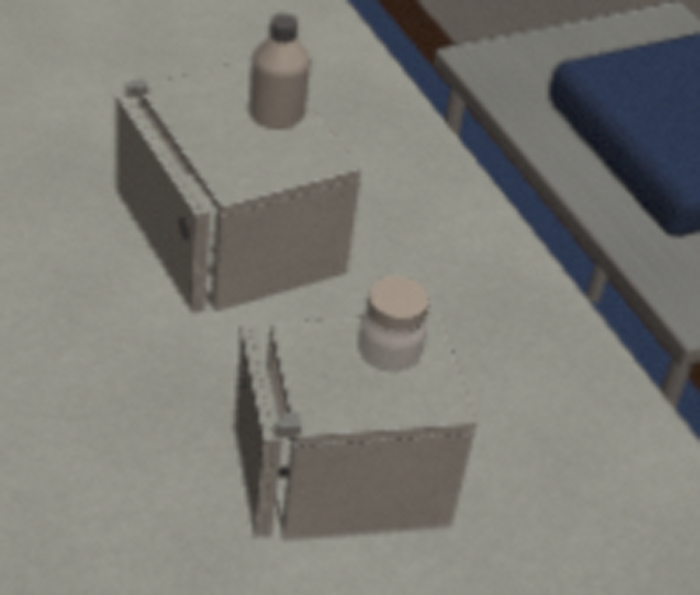

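The wide cupboard is the left one in robot terms. In the scene view its top corners are about (280,309) and (353,352), with the hinge block at (384,297) and the door's free edge at (318,261). The side view shows the grey spot at (322,234). Next I'll fit both poses.

```bash
cat > fit.py <<'E'
from station import *
import numpy as np,cv2
from scipy.optimize import least_squares
def proj(c,X):
    k=get_calibration(c);K=np.array([[k['fx'],0,k['cx']],[0,k['fy'],k['cy']],[0,0,1]])
    return cv2.projectPoints(np.array(X,float).reshape(-1,1,3),cv2.Rodrigues(k['R'])[0],k['t'],K,k['D'])[0].reshape(-1,2)
def W(p,L):
    L=np.array(L,float);c,s=np.cos(p[2]),np.sin(p[2])
    return np.c_[p[0]+c*L[:,0]-s*L[:,1],p[1]+s*L[:,0]+c*L[:,1],L[:,2]]
def fit(sc,si,x0):
    S=lambda u:(np.array([a[:2] for a in u])+.5)
    us=S(sc)/2.6-.5+170; ui=S(si)/3.5-.5+[270,170]
    Ls=[a[2:] for a in sc];Li=[a[2:] for a in si]
    f=lambda p:np.r_[(proj("scene",W(p,Ls))-us).ravel(),(proj("side",W(p,Li))-ui).ravel()]
    r=least_squares(f,x0,loss="soft_l1");return r.x,f(r.x).reshape(-1,2)
E
python3 - <<'E'
from fit import *
sc=[(286,361,70,-95,130),(477,473,70,95,130),(470,533,70,95,0),(293,427,70,-95,0),(558,330,-80,95,140),(384,238,-80,-95,128)]
si=[(217,208,-70,-95,130),(358,172,70,-95,130),(213,307,-70,-95,0),(347,270,70,-95,0),(136,88,-80,95,140),(195,213,-94,-95,128),(195,309,-94,-95,6),(184,227,-94,-73,95)]
x,r=fit(sc,si,[700,100,0]);print("wide",x,np.degrees(x[2]));print(r.round(1).tolist())
np.save("wide.npy",x)
sc=[(62,152,70,-60,130),(132,235,70,60,130),(151,303,70,60,0),(262,148,-70,60,130),(265,230,-70,60,0),(190,70,-80,-60,140)]
si=[(286,437,-70,-60,130),(474,425,70,-60,130),(286,537,-70,-60,0),(453,524,70,-60,0),(288,425,-80,-60,140)]
y,r=fit(sc,si,[700,-100,0]);print("nar",y,np.degrees(y[2]));print(r.round(1).tolist());np.save("nar.npy",y)
for n,L in [("spot",(-94,-73,95)),("edge",(-87,-95,128)),("hinge",(-80,95,130))]:print(n,W(x,[L]).round(1))
print("narrow corners",W(y,[(-94,60,0),(-94,-60,0),(70,60,0)]).round(0).tolist(), W(x,[(-94,-95,0),(-70,-95,0),(70,-95,0)]).round(0).tolist())
# where should it be: overlay
E
```

```text
wide [6.69200655e+02 1.54499164e+02 5.42561101e-02] 3.1086461193194057
[[-0.6, -1.3], [0.3, 0.0], [0.0, 1.0], [-0.5, -0.3], [4.9, -0.0], [-0.5, -1.6], [1.1, -1.2], [0.9, -1.7], [0.5, 0.6], [-0.1, 0.1], [-2.2, -2.9], [0.2, -0.2], [-1.0, 0.7], [0.2, -0.6]]
nar [ 6.43713747e+02 -1.65011458e+02 -2.37543810e-01] -13.610257788705994
[[-1.3, -1.4], [0.3, -1.1], [-0.1, 1.3], [-1.3, 0.9], [0.9, -0.9], [-0.0, -3.6], [3.0, -1.3], [0.9, -1.9], [-0.6, -0.0], [-0.4, -0.4], [-1.0, -0.1]]
spot [[579.3  76.5  95. ]]
edge [[587.5  54.9 128. ]]
hinge [[584.2 245.  130. ]]
narrow corners [[566.0, -85.0, 0.0], [538.0, -201.0, 0.0], [726.0, -123.0, 0.0]] [[580.0, 55.0, 0.0], [604.0, 56.0, 0.0], [744.0, 63.0, 0.0]]
```

```bash
python3 - <<'E'
from fit import *
x=np.load("wide.npy")
# bottle base: neck-cap top centre (411,322 crop) z=235 in scene; side cap top (284,22)
sc=np.array([411,320])/2.6+170; si=np.array([285,20])/3.5+[270,170]
f=lambda q:np.r_[proj("scene",[[q[0],q[1],235]])[0]-sc,proj("side",[[q[0],q[1],235]])[0]-si]
r=least_squares(f,[680,150]);print("bottle",r.x,r.fun.round(1))
d=r.x-x[:2];c,s=np.cos(x[2]),np.sin(x[2]);print("local",c*d[0]+s*d[1],-s*d[0]+c*d[1])
goto([470,75,260],[180,0,93.1]); grip(0,20)
o=get_obs();print(o['t'],o['tcp_pos'],o['ee_rot'],o['grip_width'],o['joint_pos'])
im=get_image("wrist");cv2.imwrite("pics/wr1.png",im[:,:,::-1])
k=get_calibration("wrist")
from scipy.spatial.transform import Rotation as Ro
T=np.eye(4);T[:3,:3]=Ro.from_euler("xyz",o['ee_rot'],degrees=True).as_matrix();T[:3,3]=o['tcp_pos']
C=np.linalg.inv(T@k['mount']);K=np.array([[k['fx'],0,k['cx']],[0,k['fy'],k['cy']],[0,0,1]])
L=[(-94,-73,95),(-94,-95,128),(-80,-95,128),(-70,-95,130),(-70,95,130),(-80,95,140),(-94,95,128)]
p=cv2.projectPoints(W(x,L),cv2.Rodrigues(C[:3,:3])[0],C[:3,3],K,k['D'])[0].reshape(-1,2);print(p.round(1).tolist())
im=im[:,:,::-1].copy()
for q in p: cv2.circle(im,tuple(int(v) for v in q.round()),3,(0,0,255),1)
cv2.imwrite("pics/wr1o.png",im)
E
```

```text
bottle [702.36686684 161.83141313] [-0.5  0.1 -0.7 -0.6]
local 33.51503164375813 5.522873234079174
3.55 [469.99828287  74.9631534  260.01200616] [1.79999648e+02 6.91929663e-04 9.30949729e+01] 0.35310072339784326 [ 6.04979733e-01 -7.65413722e+00  1.10120219e+02 -6.92303903e-04
  7.75335364e+01 -9.24898437e+01]
[[317.8, 330.3], [292.5, 349.8], [292.8, 363.5], [292.9, 374.5], [504.8, 374.3], [512.2, 371.8], [507.6, 349.6]]
```

View pics/wr1o.png

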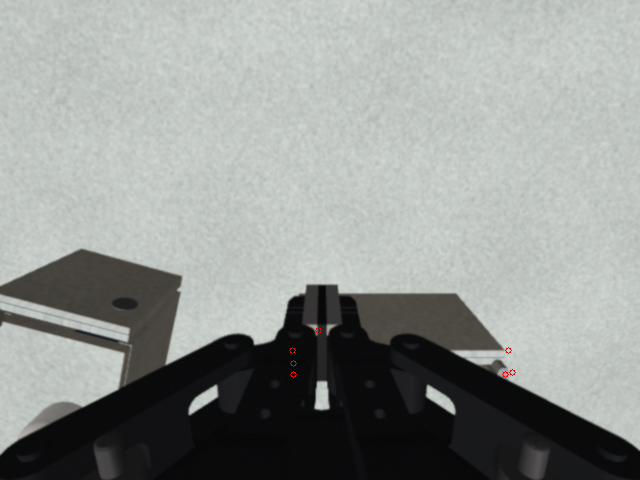

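```bash
python3 - <<'E'
from fit import *
x=np.load("wide.npy")
P=lambda lx,ly,z:W(x,[(lx,ly,z)])[0].tolist()
move_l(P(-150,-73,260),speed=250); move_l(P(-150,-73,90),speed=200)
move_l(P(-112,-73,90),speed=100)
wait(.2);f0=get_obs()['wrist_force'];print(f0)
for lx in np.arange(-110,-88,1.0):
    move_l(P(lx,-73,90),speed=20); o=get_obs();f=o['wrist_force']-f0
    print(round(lx),f.round(1),o['tcp_pos'].round(1)[0])
    if abs(f[0])>14: break
wait(.1)
im=get_image("side");cv2.imwrite("pics/s2.png",cv2.resize(im[170:340,270:470,::-1],None,fx=3.5,fy=3.5))
print(get_obs()['wrist_force']-f0,get_obs()['t'])
E
```

```text
[ 0.82359089 -0.32504852 -0.0595118 ]
-110 [-1.3  0.7 -0.3] 563.3
-109 [-0.5  0.6 -0.2] 564.4
-108 [-1.3  0.5  0.9] 565.4
-107 [-0.5  0.3 -0.5] 566.4
-106 [-0.9  1.1 -0.3] 567.4
-105 [-0.4 -0.3  0. ] 568.4
-104 [-1.9 -0.7  0.2] 569.1
-103 [-2.1  0.7 -0.3] 570.0
-102 [-3.4 -1.1  1.1] 570.8
-101 [-3.9 -1.   0.4] 572.1
-100 [-3.2 -1.8  0.1] 573.3
-99 [-3.5 -1.5 -0.6] 574.3
-98 [-2.8 -1.1 -0.1] 575.3
-97 [-4.  -2.2 -0.5] 576.3
-96 [-3.1 -2.1 -0.2] 577.3
-95 [-5.9 -3.1  1.6] 577.4
-94 [-8.3 -3.   3. ] 577.4
-93 [-10.5  -1.9   5. ] 577.4
-92 [-13.7  -3.2   7.4] 577.4
-91 [-16.3  -3.1   9.5] 577.4
[-15.8462278   -2.77191101   9.95002242] 10.85
```

View pics/s2.png

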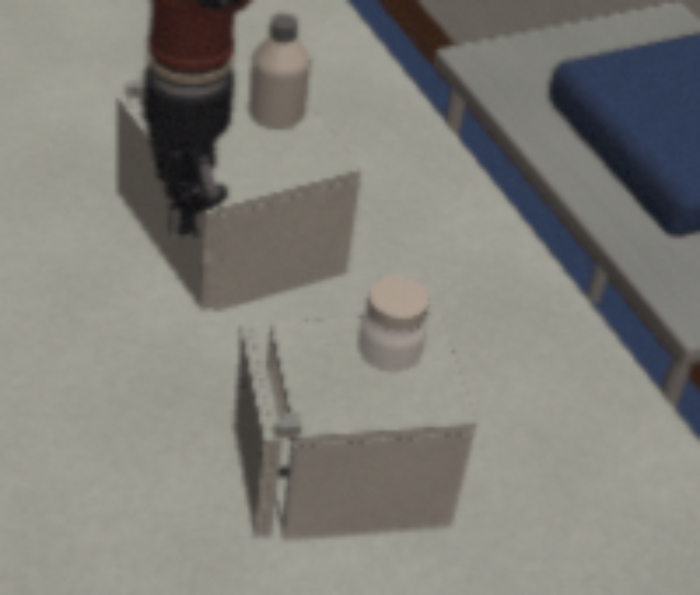

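Contact came at TCP x≈569 and the stop at 577.4, which is the expected 8.4 mm. The side picture shows the door's gap at the edge (205,300 in the crop) closed. Next I'll withdraw.

```bash
python3 - <<'E'
from fit import *
x=np.load("wide.npy")
P=lambda lx,ly,z:W(x,[(lx,ly,z)])[0].tolist()
move_l(P(-255,-73,90),speed=250); wait(0.5)
for c in("side","scene"):
    im=get_image(c)
    a=im[170:340,270:470] if c=="side" else im[200:400,220:460]
    cv2.imwrite(f"pics/{c}3.png",cv2.resize(a[:,:,::-1],None,fx=3,fy=3,interpolation=2))
o=get_obs();print(o['wrist_force'],o['tcp_pos'],o['t'])
h=np.array([-80,95])
for th in(.3,.4,.5,.6):
    L=[np.r_[h+190*np.array([-np.sin(th),-np.cos(th)])+e*np.array([-np.cos(th),np.sin(th)]),128] for e in(0,14)]
    print(th,((proj("side",W(x,L))-[270,170]+.5)*3).round().tolist(),((proj("scene",W(x,L))-[220,200]+.5)*3).round().tolist())
E
```

```text
[ 0.82510363 -0.56023299  0.09184445] [418.52583145  67.77903345  89.8825838 ] 12.2583
0.3 [[127.0, 188.0], [113.0, 188.0]] [[340.0, 135.0], [354.0, 126.0]]
0.4 [[108.0, 188.0], [94.0, 188.0]] [[360.0, 123.0], [374.0, 115.0]]
0.5 [[89.0, 187.0], [76.0, 186.0]] [[380.0, 113.0], [395.0, 106.0]]
0.6 [[71.0, 185.0], [58.0, 183.0]] [[401.0, 105.0], [417.0, 99.0]]
```

View pics/side3.png

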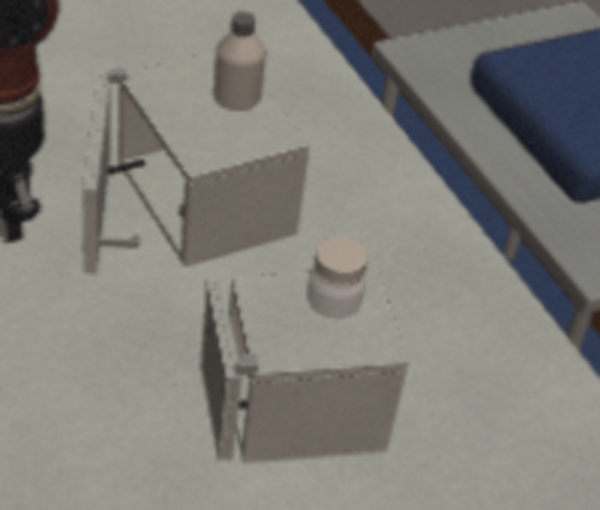

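View pics/scene3.png

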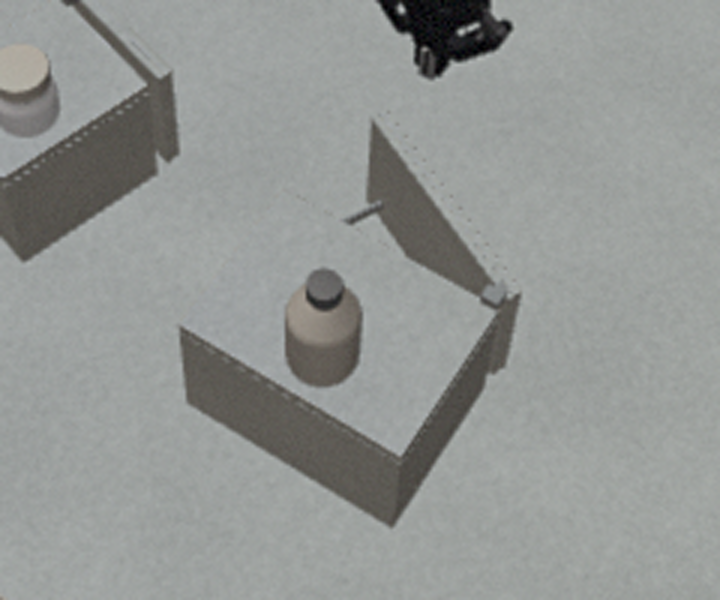

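The door is ajar at about 0.45 rad: its inner top corner is at (100,190) in the side crop and (373,118) in the scene crop. I'll lower the finger into the gap and push along the arc.

```bash
python3 - <<'E'
from fit import *
x=np.load("wide.npy")
P=lambda lx,ly,z:W(x,[(lx,ly,z)])[0].tolist()
def A(th,off,r=165):
    return [-80-r*np.sin(th)+off*np.cos(th), 95-r*np.cos(th)-off*np.sin(th)]
move_l(P(-255,-73,200),speed=250); move_l(P(-112,-62,200),speed=200); move_l(P(-112,-62,90),speed=150)
wait(.1);f0=get_obs()['wrist_force']
print((get_obs()['tcp_pos']).round(1))
for th in np.arange(.35,1.46,.06):
    move_l(P(*A(th,17),90),speed=60)
    o=get_obs();f=o['wrist_force']-f0;print(round(th,2),f.round(1))
    if np.linalg.norm(f)>20: print("stop");break
wait(.3);print(get_obs()['t'],o['tcp_pos'])
for c in("side","scene"):
    im=get_image(c)
    a=im[170:340,240:440] if c=="side" else im[200:400,220:460]
    cv2.imwrite(f"pics/{c}4.png",cv2.resize(a[:,:,::-1],None,fx=3,fy=3,interpolation=2))
E
```

```text
[562.1  86.6  91.7]
0.35 [ 0.3  1.5 -0.8]
0.41 [-0.5  0.7  0. ]
0.47 [-0.   1.2  0.4]
0.53 [0.  0.9 1.1]
0.59 [1.2 0.6 1.2]
0.65 [0.9 0.6 0.3]
0.71 [-0.2  0.2  0.6]
0.77 [ 0.5  2.  -0.1]
0.83 [-0.3  1.   0.7]
0.89 [-1.5  0.9 -0. ]
0.95 [-0.9  0.9  0.6]
1.01 [-0.3  1.  -0.4]
1.07 [-0.5  1.3  0. ]
1.13 [-0.7  1.5 -0.9]
1.19 [-0.2  1.4  0.4]
1.25 [-0.3  0.9 -0.1]
1.31 [-0.1  1.1 -0.1]
1.37 [ 0.7  1.2 -0.1]
1.43 [-0.7  0.9 -0.5]
21.0083 [425.37135801 196.70240233  89.94583069]
```

View pics/side4.png

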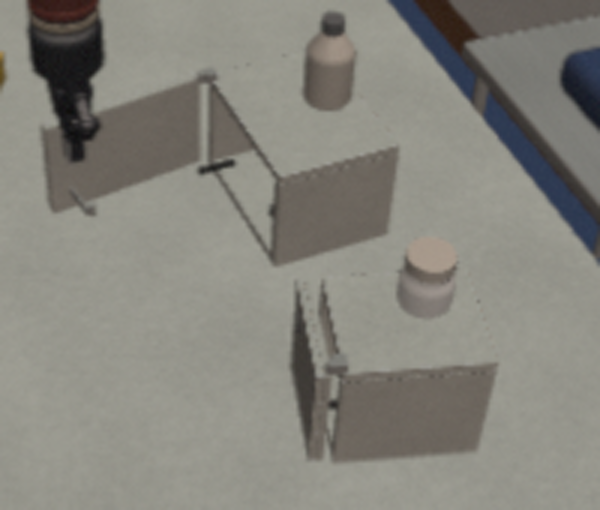

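View pics/scene4.png

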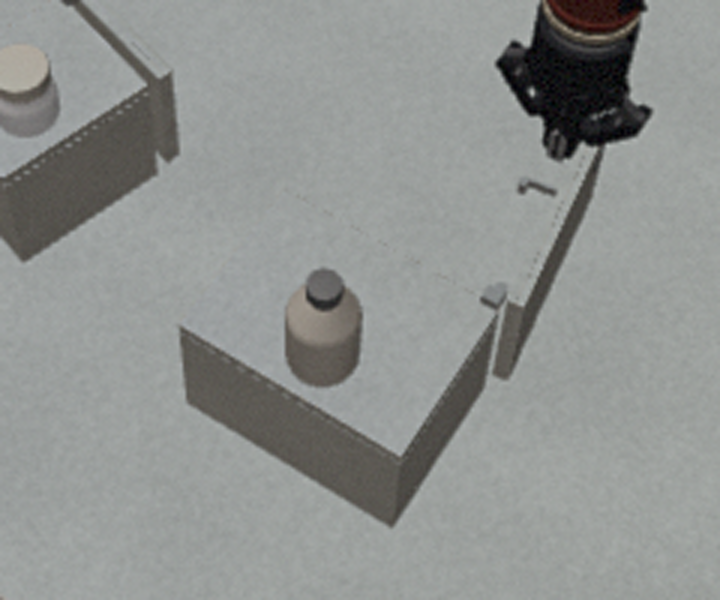

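The door now stands about square: in the side crop its edge is at (45,130) and the hinge at (205,75). I'll back the finger off and lift clear.

```bash
python3 - <<'E'
from fit import *
x=np.load("wide.npy")
P=lambda lx,ly,z:W(x,[(lx,ly,z)])[0].tolist()
def A(th,off,r=165):
    return [-80-r*np.sin(th)+off*np.cos(th), 95-r*np.cos(th)-off*np.sin(th)]
move_l(P(*A(1.43,75),90),speed=80); p=A(1.43,75); move_l(P(*p,300),speed=200); wait(.3)
for c in("side","scene"):
    im=get_image(c)
    a=im[170:340,240:440] if c=="side" else im[200:400,220:460]
    cv2.imwrite(f"pics/{c}5.png",cv2.resize(a[:,:,::-1],None,fx=3,fy=3,interpolation=2))
o=get_obs();print(o['t'],o['tcp_pos'],o['wrist_force'])
for th in(1.3,1.4,1.5,1.6):
    L=[np.r_[A(th,0,190),128]]
    print(th,((proj("side",W(x,L))-[240,170]+.5)*3).round().tolist(),((proj("scene",W(x,L))-[220,200]+.5)*3).round().tolist())
E
```

```text
23.5833 [436.67830709 139.40680096 299.57451509] [-0.20255017  0.19505634 -0.32479065]
1.3 [[58.0, 141.0]] [[565.0, 100.0]]
1.4 [[49.0, 132.0]] [[588.0, 107.0]]
1.5 [[41.0, 122.0]] [[610.0, 115.0]]
1.6 [[36.0, 112.0]] [[632.0, 126.0]]
```

View pics/side5.png

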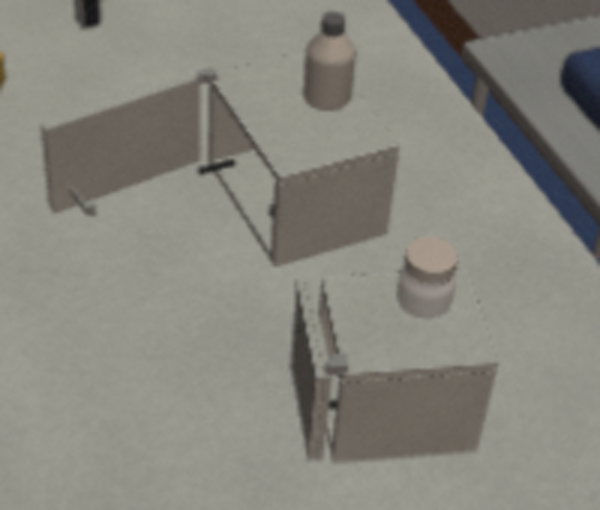

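View pics/scene5.png

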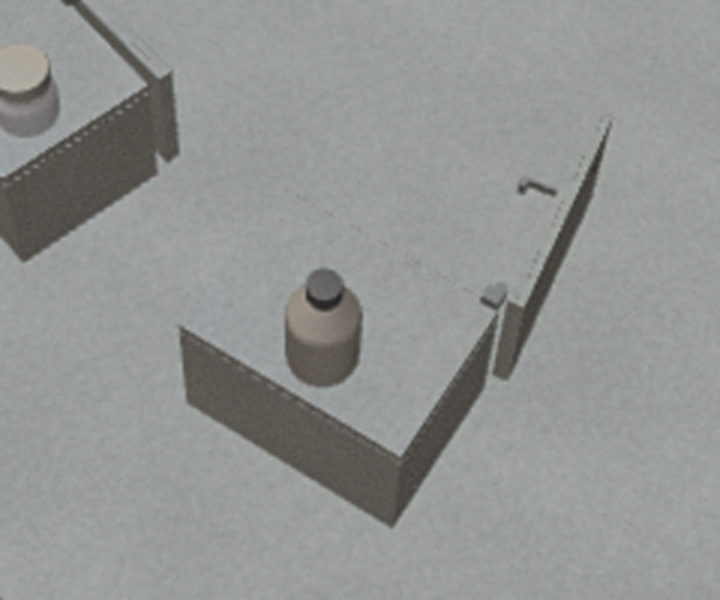

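The door rests at about 1.45 rad, with its edge at (44,127) in the side crop. The narrow door is shut, the bottle and jar haven't moved, and the gripper is clear. I'll hand in now.

```bash
python3 -c "
from station import *
sign_off()"
```

```text
the job is handed in; nothing more can be done
```

I opened the wide cupboard (the left one from the robot's side) and handed the job in; the last reading, just before hand-in, was 23.6 s of the 51 s allowed.

- **Press:** I pushed the door in with the closed fingers at the press spot. It moved about 8.4 mm to its stop, with about 3–4 N on the way and a peak near 16 N.
- **Ajar:** After I withdrew the fingers, the spring pushed the door to about 0.45 rad, read from both fixed cameras. Nothing was touching it.
- **Push open:** I lowered the closed fingers behind the door and pushed it along its arc, with forces of no more than about 2 N. I then backed off and lifted to 300 mm.

**Last checks:** In the final pictures the door stands at about 1.45 rad (83°). The narrow door is shut, and the bottle and jar are where they began. The gripper is clear, with the wrist force near zero. The yellow block and the plug were almost entirely outside those cropped pictures, so I did not check them again, but the arm worked well away from both.

**Disagreement:** The hinge blocks sat a few pixels off in my pose fit of both cupboards. The wide door's outer top edge matched within a pixel in the wrist view, and contact came within 1–2 mm of the expected place.

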